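Hang the parts pail and open the pin jar

TASK

Take the blue pail off the jar's red cap and hang it by its handle on the yellow hook. Then unscrew the tight red cap while the yellow holder keeps the square jar from turning: turn it only until its threads let go, then lift it off without pulling the jar up out of its holder. Finish still holding the cap level in the gripper, just above the jar's mouth and clear of it; leave the pail hanging and everything else on the bench where it is.

Things in the scene. Friction and masses are not known exactly. Their poses are not given: they have to be found in the camera images.
- pail_bail (a point): Centre of the straight top bar of the pail's stiff steel handle. The bar is 8 x 8 mm, 94 mm long along y; x is square to the handle's plane, z up. Its centre is 129 mm above the pail's underside. Legs 5 mm thick stand 44.5 mm either side. The opening below the bar is 70 mm high, 84 mm wide. Pinch the bar across x, about 26 mm to one side of its centre, to leave the middle free for the hook.
- pail: Blue steel pail, about 0.14 kg, 55 mm tall, 56 mm across at the base, 68 mm at the rim; with its handle 133 mm tall. Origin at the centre of its underside. It starts standing on the jar's cap.
- hook_seat (a point): Top of the hook's 8 mm round yellow bar where the handle should rest, 204 mm above the bench. x runs along the bar from its open end to the post. The bar is level from 12 mm in front (-x) to the post 100 mm behind (+x); in front it slants up to a tip at x = -26 mm whose top is 20 mm above this point. Bring the handle over the tip along +x, then lower it.
- hook_stand: Fixed stand of the hook, left or right on the bench, turned up to 0.3 rad. Origin on the bench straight under the hook's seat. Post 18 mm thick, 100 mm along +x, no higher than 210 mm; foot plate 110 x 130 x 12 mm from x = 30 to 140 mm.
- cap_center (a point): Centre of the red cap, half-way up. Round, 62 mm across (63 over its ribs), 26 mm tall, z up; a white stripe on top and side marks its +x. Unscrews counter-clockwise seen from above. Its x starts -0.09 to +0.21 rad (counter-clockwise positive) from the jar's x; the threads let go at about 0.70 rad and a stop ends the turn at about 1.4: 1.05 rad is the middle of the free range.
- cap: The red cap, 40 g, origin at the centre of its lower edge. It is tight: about 0.2 to 0.6 N m to turn, held by three lugs under the neck's threads. When they let go a rubber seal lifts it about 1 mm; it must then rise 22 mm to clear the neck. Lifting earlier pulls the jar up.
- jar_mouth (a point): Centre of the jar's mouth, top of the neck's seal, 136 mm above the bench; the closed cap's centre is 9 mm below it. z up; a red dot on the shoulder marks the jar's +x (cap closed), a green dot 60 degrees counter-clockwise from it is where the cap's stripe points when free.
- jar: Square white and grey jar, 76 x 76 mm, about 0.7 kg, origin at the centre of its underside. Flat shoulder 88 mm up, round neck 44 mm thick. 18 mm of free height between shoulder and the cap's lower edge. It stands loose, with 2 mm play a side, in a fixed yellow square holder (96 mm wide, 38 mm high) that keeps it from turning; left or right on the bench, opposite the hook.
- roller_a_mid (a point): Bystander: middle of a standing steel roller, 48 mm across, 115 mm tall, blue wrap.
- roller_b_mid (a point): Bystander: middle of a standing steel roller, 48 mm across, 115 mm tall, grey wrap.
- oil_bottle_mid (a point): Bystander: middle of a yellow oil bottle, 56 mm across, 150 mm tall, on the right.
- spray_can_mid (a point): Bystander: middle of a green spray can, 52 mm across, 150 mm tall, on the left.
- wrench_grip (a point): Bystander: handle of a steel wrench lying flat on the bench in front of the robot.
There are look-alikes about, which are no part of the job. What is shaped like the hook_stand but purple is not meant.

How it is judged:
By the outcome, as a careful person would: the job done as asked, in the order asked, and still so for the second after the job is handed in, while the arm keeps its last pose, push and grip.
It also fails if it takes over 61 s, if anything falls off the work surface, if the arm or the gripper's body presses on something with over 40 N, if the wrist force passes 120 N, or if a joint passes its speed limit or range.

ROBOT

A 6-joint arm with a two-finger parallel gripper is mounted at the origin on the work surface. World frame = base frame: x ahead of the robot, y to its left, z up, the work surface at z = 0. Lengths are in m, angles in rad, forces in N, time in s.
With the tool pointing down it reaches from about 0.4 to 0.825 m from the base axis. Payload 7 kg.
Tool frame: the origin (TCP) lies between the finger pads; the fingertips stand 11 mm ahead of it and the grasp point (between the pads) lies 8 mm behind it; x points along the fingers, z is the direction in which the jaws open and shut, and the axes are right-handed (so a half turn about x gives the same grasp; the last joint's range is limited). The gripper opens to 88 mm and grips with 3 to 60 N. Pads are 19 mm wide; open, the fingers measure 130 mm over their backs; the gripper's body (78 mm by 193 mm) begins 47 mm behind the grasp point.
Start: joints at [1.61, 0.359, 0.012, 0, -1.224, -0.288], TCP at [0.166, 0.654, 0.238] pointing down, gripper open.
Joint ranges: [-3.07, 3.07], [-1.43, 2.12], [-1.02, 1.25], [-3.03, 1.67], [-3.05, -0], [-3.03, 3.03]. Speed limits (rad/s): [2.39, 2.39, 3.01, 3.14, 3.14, 3.14].

INTERFACE

Orientations are given as [roll, pitch, yaw] about the fixed x, y, z axes, in that order (R = Rz(yaw) Ry(pitch) Rx(roll)).
In Python, from station import arm gives the robot as it stands.
- The arm moves only by the tool jog_arm, never from a script. Its argument "motion" is a list of rows, each an object of numbers: "dx", "dy", "dz": the shift along the tool's x, y, z in m; "twist": the turn about the tool's x in degrees. In form: [{"dx": .., "dy": .., "dz": .., "twist": ..}, ...]. A call has 1 to 20 rows; each row is the pose to reach, as a shift and turn from the pose commanded when the call began, along the tool's axes at that moment; what a row does not reach only later rows make up. A row lasts 1/12 s, in which the tool goes at most 41.7 mm and 7.16 degrees, less where a joint would pass 70% of its speed; a pose out of reach is approached as far as the arm can. A call with a gripper value outside its range is refused whole. "gripper" is the finger opening in m, from 0 to 0.0876, set as the call begins (left out, the last holds). The fingers move at their own pace and stop on an object; "newtons" is the grip in N (left out, the last holds). Time passes only in rows, so rows that repeat a pose let the fingers close. It gives the time, the measured TCP pose, the force and the opening at its end, in the units of the state.
- arm.get_state(): the state, without advancing time (a new reading comes with each control period).
- arm.grab_frame(name): name is "side" or "top"; returns the picture (400x640x3 uint8, red, green, blue); there is no depth.
- arm.camera_model(name): a dict with "camera_matrix" (3x3 intrinsics, pixels), "eye" and "attitude" of the camera in the world. Camera axes: x right, y down, z forward; pixel columns grow to the right and rows downward; lengths in m; the calibration is good to about 2 mm. A picture is of the moment at which its call begins. camera_model takes no time and is no camera call.
- arm.job_done(): hands the job in, once; it reports no verdict.
The state is a dict: "t": time; "q": joint angles; "qd": joint speeds; "joint_efforts": joint torques, N m; "eef_pos": TCP position; "ee_rot": TCP orientation; "force": force on the tool from outside, world axes, zero at the start; "moment": the same for the moment, N m; "width": finger opening in m.
Only numpy, scipy, OpenCV 4.12 (cv2) and the standard library are available. Lean on these libraries where they do the work, as an engineer would, in place of code of your own. Each camera call takes 0.05 s, during which the arm holds its last target.

## Working session

There is one attempt and no reset: what is moved stays moved. The work goes in short steps, Python scripts to look and compute and a tool call to move; the robot and the scene stay as the last step left them, time stands still between calls to the robot, and variables do not carry over. Pictures are saved under pics/ and viewed, and the job is handed in when it is done.

Besides the shell and the picture viewer there is one more tool, called after ">>>" by a JSON object that holds its "api" and its "payload". jog_arm: Moves the arm, as the interface text tells. Its arguments: {"type":"object","properties":{"motion":{"type":"array"},"gripper":{"type":"number"},"newtons":{"type":"number"}},"required":["motion"]}

```bash
ls; mkdir -p pics
python3 - <<'E'
from station import arm
import cv2
print(arm.get_state())
for n in("side","top"):
    m=arm.camera_model(n);print(n,m)
    cv2.imwrite(f"pics/{n}0.png",arm.grab_frame(n)[:,:,::-1])
E
```

```text
pics
{'t': 0.0, 'q': array([ 1.61014286e+00,  3.59415349e-01,  1.10696831e-02, -3.63202300e-04,
       -1.22410341e+00, -2.88131876e-01]), 'qd': array([ 0.00042872, -0.00072304,  0.00013706, -0.00089222,  0.00105777,
       -0.00072508]), 'joint_efforts': array([-1.03747429e-04, -5.82715166e+01,  2.93062019e+01,  6.99736163e+00,
        6.87495005e-03, -1.51219219e-04]), 'eef_pos': array([0.16608647, 0.65376338, 0.23660663]), 'ee_rot': array([ 0.08444128,  1.56910867, -1.73526408]), 'force': array([ 0.269514  ,  0.24962646, -0.46419769]), 'moment': array([0.01528496, 0.01610362, 0.01173511]), 'width': 0.08756937910922094}
side {'camera_matrix': array([[386.15908329,   0.        , 321.46469059],
       [  0.        , 386.15908329, 194.63301393],
       [  0.        ,   0.        ,   1.        ]]), 'eye': array([-0.1111469 , -0.50821717,  0.80484336]), 'attitude': array([-2.25809985,  0.01330303, -0.82377433])}
top {'camera_matrix': array([[436.70529415,   0.        , 316.93108337],
       [  0.        , 436.70529415, 195.26927429],
       [  0.        ,   0.        ,   1.        ]]), 'eye': array([ 0.37084681, -0.01103482,  1.58856615]), 'attitude': array([-3.09193997,  0.01167145, -1.59552162])}
```

View pics/side0.png

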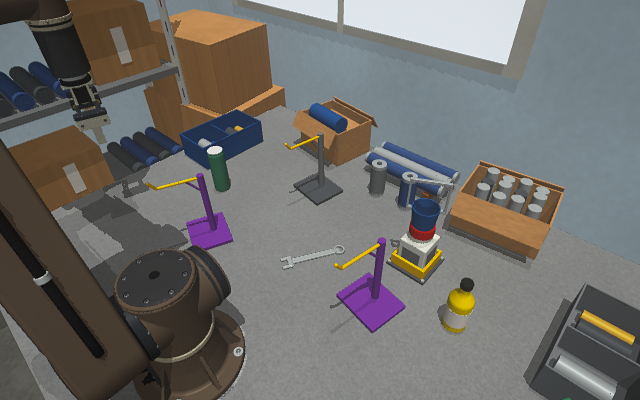

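View pics/top0.png

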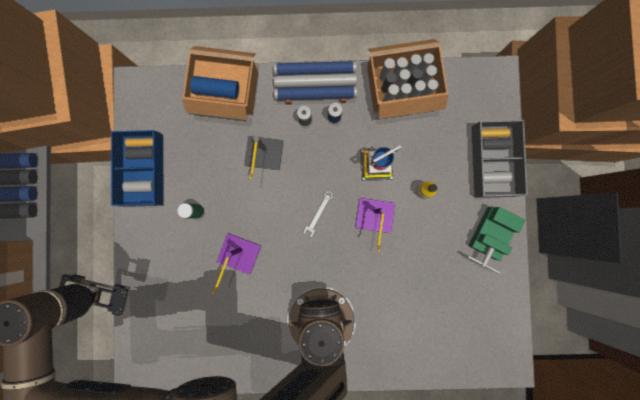

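Top view: grey stand with yellow hook at about (265,152); the purple ones are decoys. The jar with its pail is at (380,160). I'll zoom in next.

```bash
cat > h.py <<'E'
import numpy as np, cv2
from scipy.spatial.transform import Rotation as R
from scipy.optimize import least_squares
from station import arm
def cam(n):
    m=arm.camera_model(n); return m["camera_matrix"],np.array(m["eye"]),R.from_euler('xyz',m["attitude"]).as_matrix()
def ray(n,uv):
    K,e,A=cam(n); d=A@np.linalg.solve(K,[uv[0],uv[1],1.]); return e,d/np.linalg.norm(d)
def atz(n,uv,z):
    e,d=ray(n,uv); return e+d*(z-e[2])/d[2]
def proj(n,P):
    K,e,A=cam(n); p=(np.atleast_2d(P)-e)@A; p=p@K.T; return p[:,:2]/p[:,2:]
def tri(a,b):
    e1,d1=ray("side",a);e2,d2=ray("top",b)
    M=np.eye(3)*2-np.outer(d1,d1)-np.outer(d2,d2)
    p=np.linalg.solve(M,(np.eye(3)-np.outer(d1,d1))@e1+(np.eye(3)-np.outer(d2,d2))@e2)
    return p,np.linalg.norm(np.cross(d1,p-e1)),np.linalg.norm(np.cross(d2,p-e2))
def crop(n,f,x0,y0,x1,y1,s,o):
    c=cv2.resize(f[y0:y1,x0:x1,::-1],None,fx=s,fy=s,interpolation=cv2.INTER_CUBIC)
    cv2.imwrite(o,c)
E
python3 - <<'E'
from h import *
s=cv2.imread("pics/side0.png")[:,:,::-1];t=cv2.imread("pics/top0.png")[:,:,::-1]
crop(0,s,370,160,470,290,4.5,"pics/c1.png")
crop(0,t,335,130,445,220,7,"pics/c2.png")
crop(0,s,270,110,390,210,6,"pics/c3.png")
crop(0,t,225,95,345,185,6,"pics/c4.png")
for u in [(378,164),(265,152),(304,113),(335,113),(429,189),(375,215)]: print(u,atz("top",u,0.1))
E
```

```text
(378, 164) [ 0.54697557 -0.20692291  0.1       ]
(265, 152) [0.59850156 0.17915211 0.1       ]
(304, 113) [0.73016482 0.04204291 0.1       ]
(335, 113) [ 0.72722503 -0.06471446  0.1       ]
(429, 189) [ 0.45694256 -0.37755335  0.1       ]
(375, 215) [ 0.37308506 -0.19122717  0.1       ]
```

View pics/c1.png

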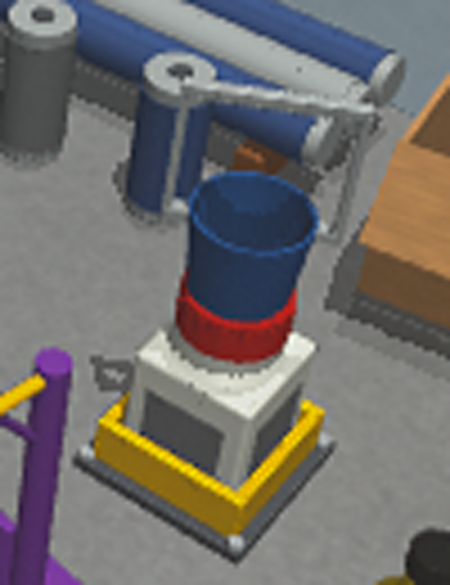

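View pics/c2.png

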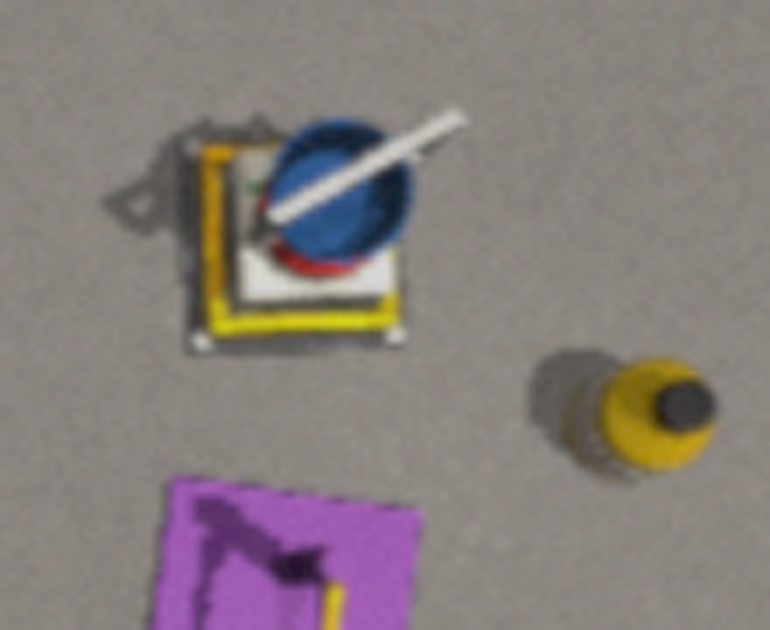

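View pics/c3.png

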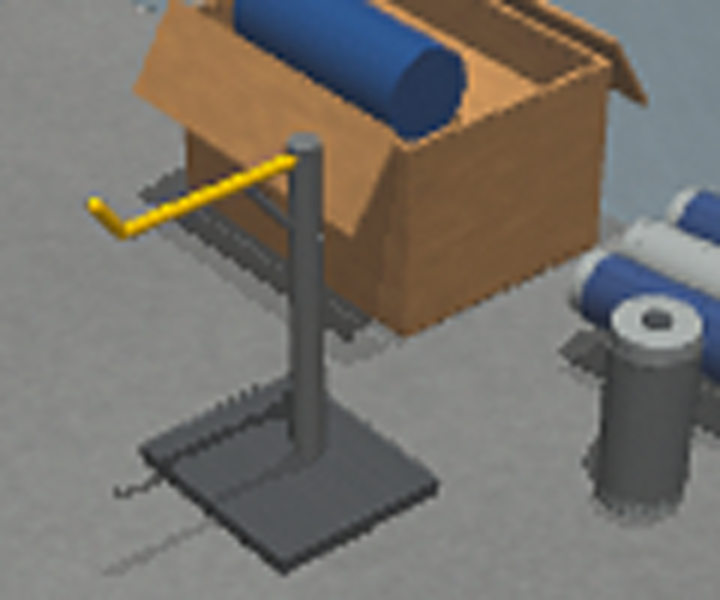

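View pics/c4.png

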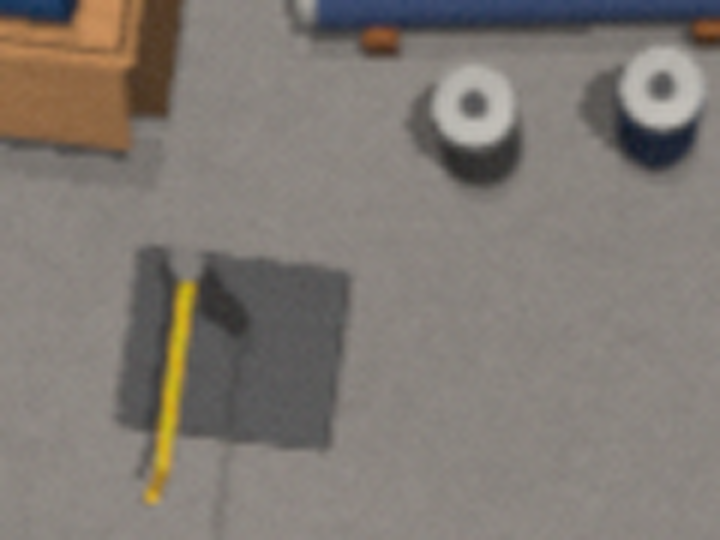

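```bash
cat > fit.py <<'E'
from h import *
def o(p,s,x0,y0): return ((p[0]+.5)/s-.5+x0,(p[1]+.5)/s-.5+y0)
S1=lambda p:("side",o(p,4.5,370,160)); T1=lambda p:("top",o(p,7,335,130))
S2=lambda p:("side",o(p,6,270,110)); T2=lambda p:("top",o(p,6,225,95))
def fit(obs,x0):
    def res(x):
        r=[]
        for (n,uv),P in obs:
            W=R.from_euler('z',x[2]).apply(P)+[x[0],x[1],0]
            r+=list(proj(n,W)[0]-uv)
        return np.array(r)
    s=least_squares(res,x0,loss='soft_l1'); print(np.round(s.x,4)); print(np.round(res(s.x).reshape(-1,2),1).tolist()); return s.x
print("hook");h=.0
fit([(S2((123,233)),[-.012,0,.2]),(T2((163,470)),[-.012,0,.2]),(S2((93,203)),[-.026,0,.216]),(T2((152,497)),[-.026,0,.216]),
 (S2((293,161)),[.091,0,.2]),(T2((188,284)),[.091,0,.2]),
 (S2((285,572)),[.03,-.065,.012]),(S2((438,487)),[.14,-.065,.012]),(S2((140,450)),[.03,.065,.012]),(T2((330,448)),[.03,-.065,.012]),(T2((349,272)),[.14,-.065,.012]),(T2((118,425)),[.03,.065,.012]),(T2((138,246)),[.14,.065,.012])],[.57,.17,0])
print("jar")
j=[(S1((97,418)),[-.048,.048,.038]),(S1((237,507)),[-.048,-.048,.038]),(S1((324,410)),[.048,-.048,.038]),(T1((212,334)),[-.048,.048,.038]),(T1((398,325)),[-.048,-.048,.038]),(T1((201,150)),[.048,.048,.038])]
fit(j,[.54,-.2,0])
fit([(S1((135,350)),[-.038,.038,.088]),(S1((248,413)),[-.038,-.038,.088]),(S1((318,346)),[.038,-.038,.088]),(T1((241,300)),[-.038,.038,.088]),(T1((397,296)),[-.038,-.038,.088])],[.54,-.2,0])
print("bail")
fit([(S1((178,88)),[0,.047,.269]),(S1((377,116)),[0,-.047,.269]),(T1((271,216)),[0,.047,.269]),(T1((460,116)),[0,-.047,.269])],[.54,-.2,0])
E
python3 fit.py
```

```text
hook
[ 0.5276  0.2075 -0.1502]
[[-0.6, 0.4], [0.2, 0.4], [0.0, 2.3], [0.7, -0.2], [-0.9, 0.5], [0.3, -0.3], [-0.9, -1.5], [0.0, -1.3], [-0.6, -0.7], [-0.0, 0.0], [0.7, -0.5], [-0.1, -0.6], [0.5, -0.5]]
jar
[ 0.5584 -0.2137  0.0148]
[[-0.9, 0.9], [0.1, 0.1], [-0.3, 0.1], [-0.1, -0.4], [0.3, -0.2], [0.2, -0.9]]
[ 0.5637 -0.2132  0.0087]
[[-0.8, 1.1], [0.2, 2.0], [0.0, 0.2], [-0.4, -1.5], [-0.6, -1.7]]
bail
[ 0.5598 -0.2133  0.4717]
[[0.3, -0.0], [-1.4, 0.2], [0.2, -0.1], [0.4, -0.5]]
```

```bash
cat >> h.py <<'E'
def st():
    s=arm.get_state(); A=R.from_euler('xyz',s["ee_rot"]).as_matrix(); return s,A
def shift(W,A,p): return np.round(A.T@(np.array(W)-p),4)
E
python3 - <<'E'
from h import *
s,A=st();print(np.round(A,3)); print("zhead",np.arctan2(A[1,2],A[0,2]),s["q"][0],s["q"][5])
print("post purple",atz("side",(381,241),.21))
f=cv2.imread("pics/side0.png")[:,:,::-1]; crop(0,f,325,220,425,340,4.5,"pics/c5.png")
f=cv2.imread("pics/top0.png")[:,:,::-1]; crop(0,f,335,180,445,260,7,"pics/c6.png")
E
```

```text
[[-0.     0.969 -0.246]
 [-0.002 -0.246 -0.969]
 [-1.     0.     0.002]]
zhead -1.8197219561269877 1.6101002743801318 -0.2881283582390677
post purple [ 0.38594114 -0.20851632  0.21      ]
```

View pics/c5.png

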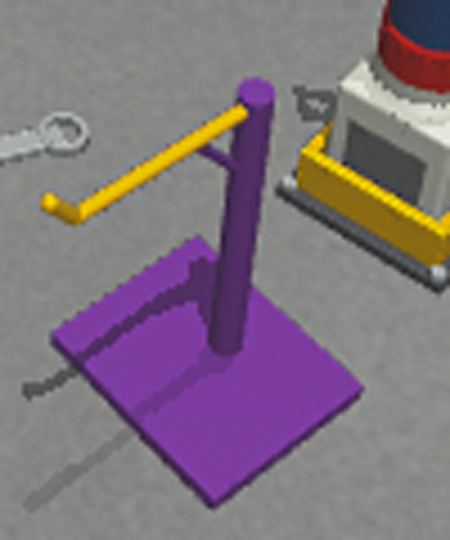

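View pics/c6.png

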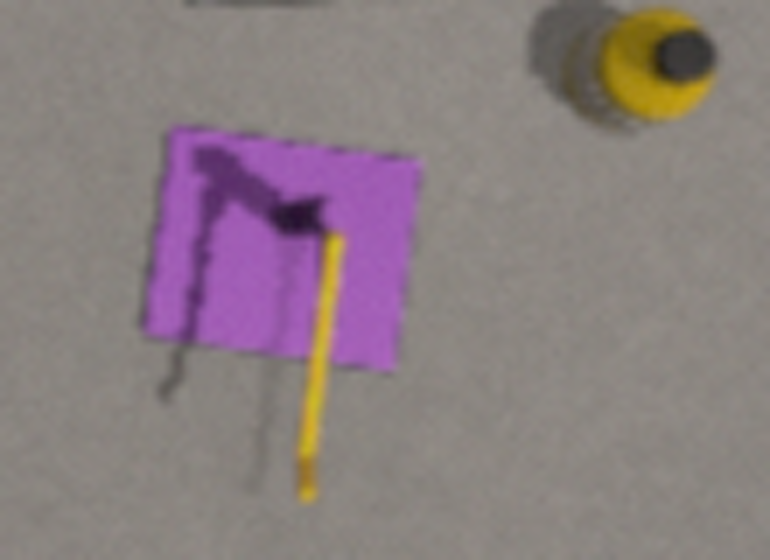

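>>> {"api": "jog_arm", "payload": {"motion": [{"dx": -0.04, "dy": 0.0, "dz": 0.0, "twist": 0}, {"dx": -0.08, "dy": 0.02, "dz": 0.01, "twist": 5}, {"dx": -0.103, "dy": 0.05, "dz": 0.03, "twist": 11}, {"dx": -0.103, "dy": 0.083, "dz": 0.053, "twist": 17}, {"dx": -0.103, "dy": 0.116, "dz": 0.074, "twist": 23}, {"dx": -0.103, "dy": 0.149, "dz": 0.095, "twist": 29}, {"dx": -0.103, "dy": 0.182, "dz": 0.116, "twist": 35}, {"dx": -0.103, "dy": 0.215, "dz": 0.137, "twist": 41}, {"dx": -0.103, "dy": 0.248, "dz": 0.158, "twist": 45}, {"dx": -0.103, "dy": 0.281, "dz": 0.178, "twist": 48.7}, {"dx": -0.103, "dy": 0.314, "dz": 0.199, "twist": 48.7}, {"dx": -0.103, "dy": 0.347, "dz": 0.22, "twist": 48.7}, {"dx": -0.103, "dy": 0.38, "dz": 0.241, "twist": 48.7}, {"dx": -0.103, "dy": 0.411, "dz": 0.261, "twist": 48.7}, {"dx": -0.103, "dy": 0.423, "dz": 0.296, "twist": 48.7}, {"dx": -0.103, "dy": 0.435, "dz": 0.333, "twist": 48.7}, {"dx": -0.103, "dy": 0.447, "dz": 0.37, "twist": 48.7}, {"dx": -0.103, "dy": 0.459, "dz": 0.407, "twist": 48.7}, {"dx": -0.103, "dy": 0.471, "dz": 0.444, "twist": 48.7}, {"dx": -0.103, "dy": 0.483, "dz": 0.48, "twist": 48.7}], "gripper": 0.045}}

```text
t: 1.77
eef_pos: [0.5156, 0.0681, 0.3405]
ee_rot: [-0.809, 1.571, 2.805]
force: [1.4, 0.1, 0.1]
width: 0.045
```

Run:
```python
from h import *
s,A=st();print(s["t"],np.round(A,3),s["eef_pos"],s["q"],s["width"]); print("zhead",np.arctan2(A[1,2],A[0,2]))
print(shift([.548,-.190,.34],A,s["eef_pos"]))
```

```text
1.7667 [[-0.     0.455 -0.891]
 [ 0.    -0.891 -0.455]
 [-1.    -0.     0.   ]] [0.5155953  0.06810019 0.3404716 ] [ 5.08897726e-01  4.84796543e-02 -1.51616201e-01 -1.80508089e-04
 -1.37085721e+00 -3.66564133e-02] 0.04495135562012034
zhead -2.6693871914099097
[0.0004 0.2446 0.0885]
```

>>> {"api": "jog_arm", "payload": {"motion": [{"dy": 0.035, "dz": 0.013}, {"dy": 0.07, "dz": 0.025}, {"dy": 0.105, "dz": 0.038}, {"dy": 0.14, "dz": 0.051}, {"dy": 0.175, "dz": 0.063}, {"dy": 0.21, "dz": 0.076}, {"dy": 0.235, "dz": 0.085}, {"dy": 0.2446, "dz": 0.0885}, {"dy": 0.2446, "dz": 0.0885}, {"dy": 0.2446, "dz": 0.0885}]}}

```text
invalid input
```

Run:
```python
from h import *
s,A=st();print(s["t"],s["eef_pos"],s["q"]); print("zhead",np.arctan2(A[1,2],A[0,2]))
for n in("side","top"):
    f=arm.grab_frame(n); cv2.imwrite(f"pics/{n}1.png",f[:,:,::-1]); 
    if n=="side": crop(0,f,360,120,480,240,5,"pics/d1.png")
    else: crop(0,f,330,110,440,200,7,"pics/d2.png")
    # predicted fingertip point and bar pts
    print(n,proj(n,[s["eef_pos"],s["eef_pos"]-[0,0,.011],[.5598,-.2133,.269]]))
```

```text
1.7667 [0.5155953  0.06810019 0.3404716 ] [ 5.08897726e-01  4.84796543e-02 -1.51616201e-01 -1.80508089e-04
 -1.37085721e+00 -3.66564133e-02]
zhead -2.6693871914099097
side [[325.18091673 121.1387344 ]
 [325.21277443 125.0941627 ]
 [430.50499931 182.34920762]]
top [[293.2191747  167.21809821]
 [293.4693176  167.64999417]
 [387.09788248 152.99413342]]
```

View pics/d1.png

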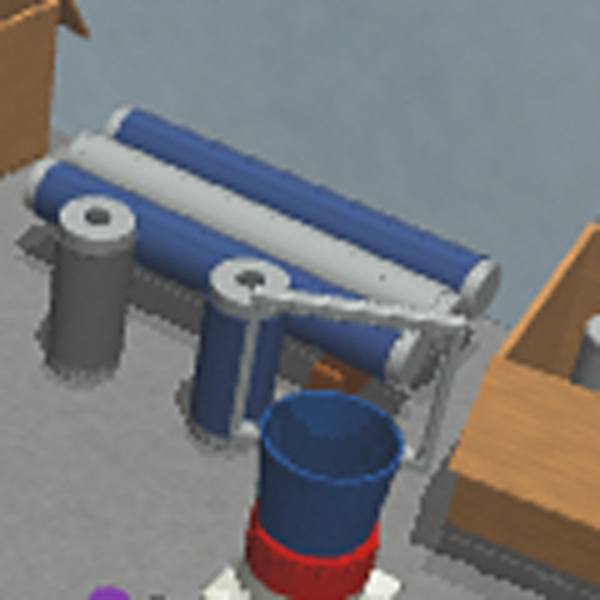

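View pics/d2.png

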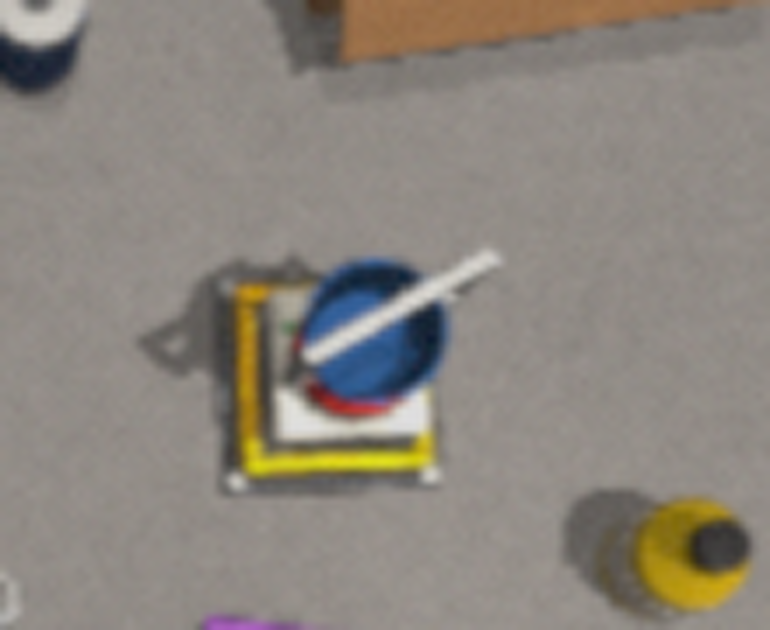

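>>> {"api": "jog_arm", "payload": {"motion": [{"dx": 0, "dy": 0.035, "dz": 0.013, "twist": 0}, {"dx": 0, "dy": 0.07, "dz": 0.025, "twist": 0}, {"dx": 0, "dy": 0.105, "dz": 0.038, "twist": 0}, {"dx": 0, "dy": 0.14, "dz": 0.051, "twist": 0}, {"dx": 0, "dy": 0.175, "dz": 0.063, "twist": 0}, {"dx": 0, "dy": 0.21, "dz": 0.076, "twist": 0}, {"dx": 0, "dy": 0.235, "dz": 0.085, "twist": 0}, {"dx": 0, "dy": 0.2446, "dz": 0.0885, "twist": 0}, {"dx": 0, "dy": 0.2446, "dz": 0.0885, "twist": 0}, {"dx": 0, "dy": 0.2446, "dz": 0.0885, "twist": 0}]}}

```text
t: 2.7
eef_pos: [0.5484, -0.1879, 0.34]
ee_rot: [-0.865, 1.57, 2.747]
force: [-0.4, -0.0, -0.5]
width: 0.0451
```

Run:
```python
from h import *
s,A=st();print(s["t"],s["eef_pos"],s["q"]); print("zhead",np.arctan2(A[1,2],A[0,2]))
print(shift([.548,-.190,.261],A,s["eef_pos"]))
for n in("side","top"):
    f=arm.grab_frame(n); cv2.imwrite(f"pics/{n}2.png",f[:,:,::-1]); 
    if n=="side": crop(0,f,360,100,480,220,5,"pics/e1.png")
    else: crop(0,f,330,110,440,200,7,"pics/e2.png")
    print(n,proj(n,[s["eef_pos"],s["eef_pos"]-[0,0,.011],[.548,-.190,.269]]))
```

```text
2.7 [ 0.54842927 -0.18792025  0.33996318] [ 6.80262182e-03  1.53539505e-01 -3.35698986e-02 -4.25153733e-04
 -1.38467269e+00  4.64055345e-01]
zhead -2.67081328462504
[0.079  0.0017 0.0013]
side [[422.83978946 153.95386054]
 [422.06706709 158.18818242]
 [418.76026557 180.54381466]]
top [[382.05462658 153.54530472]
 [381.5333849  154.09612007]
 [379.53479688 157.06081507]]
```

View pics/e1.png

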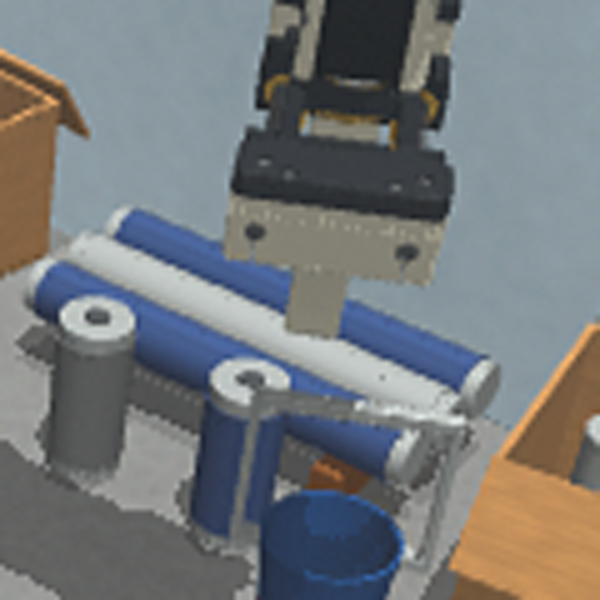

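View pics/e2.png

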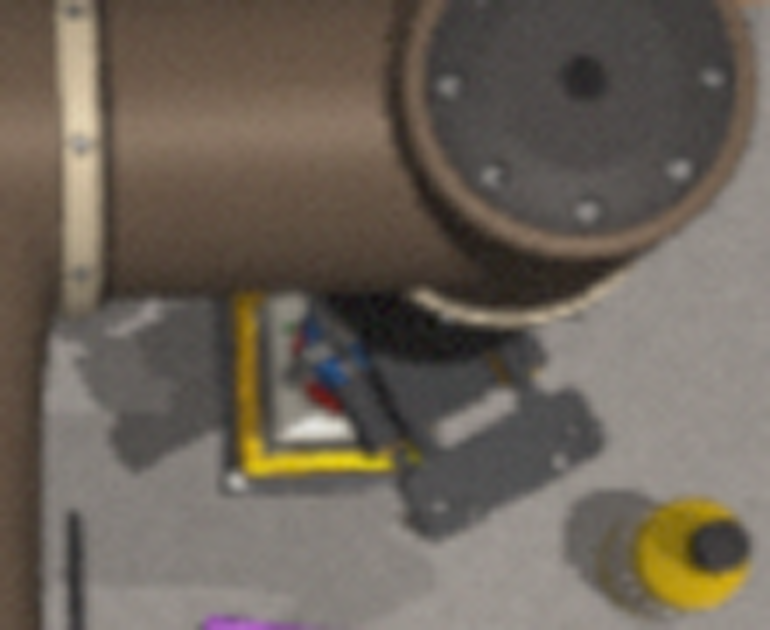

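>>> {"api": "jog_arm", "payload": {"motion": [{"dx": 0.03, "dy": 0, "dz": 0, "twist": 0}, {"dx": 0.06, "dy": 0, "dz": 0, "twist": 0}, {"dx": 0.079, "dy": 0, "dz": 0, "twist": 0}, {"dx": 0.079, "dy": 0, "dz": 0, "twist": 0}, {"dx": 0.079, "dy": 0, "dz": 0, "twist": 0}]}}

```text
t: 3.22
eef_pos: [0.5484, -0.187, 0.2616]
ee_rot: [-0.222, 1.569, -2.89]
force: [0.7, 0.1, -0.0]
width: 0.0453
```

>>> {"api": "jog_arm", "payload": {"motion": [{"dx": 0, "dy": 0, "dz": 0, "twist": 0}, {"dx": 0, "dy": 0, "dz": 0, "twist": 0}, {"dx": 0, "dy": 0, "dz": 0, "twist": 0}, {"dx": 0, "dy": 0, "dz": 0, "twist": 0}, {"dx": 0, "dy": 0, "dz": 0, "twist": 0}, {"dx": 0, "dy": 0, "dz": 0, "twist": 0}], "gripper": 0.0, "newtons": 50}}

```text
t: 3.72
eef_pos: [0.5486, -0.1881, 0.2619]
ee_rot: [2.623, 1.57, -0.047]
force: [-0.6, 0.1, 0.1]
width: 0.0104
```

Run:
```python
from h import *
s,A=st();print(s["t"],s["eef_pos"],s["q"],s["width"],s["force"]); print("zhead",np.arctan2(A[1,2],A[0,2]))
for n in("side",):
    f=arm.grab_frame(n); cv2.imwrite(f"pics/{n}3.png",f[:,:,::-1]); 
    crop(0,f,360,120,480,240,5,"pics/f1.png")
```

```text
3.7167 [ 0.54861451 -0.18812043  0.26193694] [ 6.73353925e-03  1.87836187e-01 -1.66480158e-01  2.97909222e-05
 -1.21595828e+00  4.65121992e-01] 0.01043428424405372 [-0.56469833  0.06331075  0.07246654]
zhead -2.669726720576929
```

View pics/f1.png

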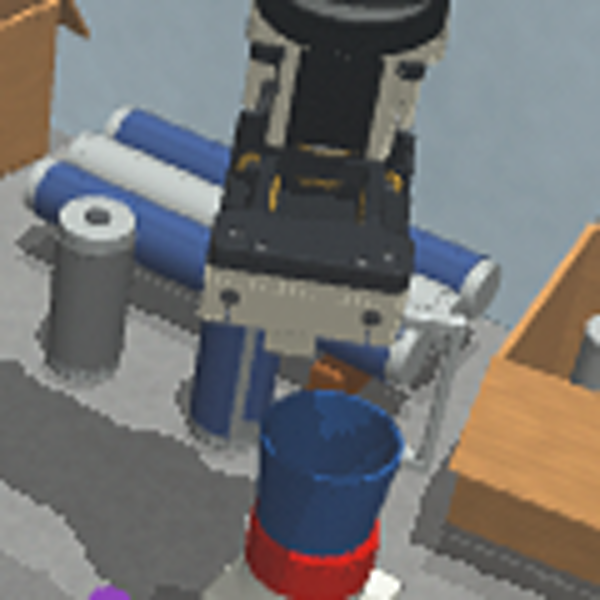

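>>> {"api": "jog_arm", "payload": {"motion": [{"dx": 0, "dy": 0, "dz": 0, "twist": 0}, {"dx": 0, "dy": 0, "dz": 0, "twist": 0}, {"dx": 0, "dy": 0, "dz": 0, "twist": 0}]}}

```text
t: 4.02
eef_pos: [0.5485, -0.1882, 0.2617]
ee_rot: [1.192, 1.571, -1.478]
force: [-1.1, -0.1, 2.7]
width: 0.0071
```

>>> {"api": "jog_arm", "payload": {"motion": [{"dx": -0.01, "dy": 0, "dz": 0, "twist": 0}, {"dx": -0.03, "dy": 0, "dz": 0, "twist": 0}, {"dx": -0.05, "dy": 0, "dz": 0, "twist": 0}, {"dx": -0.05, "dy": 0, "dz": 0, "twist": 0}, {"dx": -0.05, "dy": 0, "dz": 0, "twist": 0}, {"dx": -0.05, "dy": 0, "dz": 0, "twist": 0}]}}

```text
t: 4.52
eef_pos: [0.5482, -0.1878, 0.3111]
ee_rot: [-1.306, 1.57, 2.307]
force: [0.6, 0.7, -1.5]
width: 0.0074
```

Run:
```python
from h import *
s,A=st();print(s["t"],s["eef_pos"],s["q"],s["width"],s["force"],s["moment"]); print("zhead",np.arctan2(A[1,2],A[0,2]))
for n in("side",):
    f=arm.grab_frame(n); cv2.imwrite(f"pics/{n}4.png",f[:,:,::-1]); 
    crop(0,f,360,100,480,240,4,"pics/g1.png")
```

```text
4.5167 [ 0.54824241 -0.18778873  0.31112366] [ 6.86961836e-03  1.63382694e-01 -8.52751040e-02 -7.01133965e-04
 -1.32274646e+00  4.65199089e-01] 0.007353143294747138 [ 0.59223694  0.67215413 -1.47499644] [ 0.11752911  0.06321844 -0.03786506]
zhead -2.6696961860759623
```

View pics/g1.png

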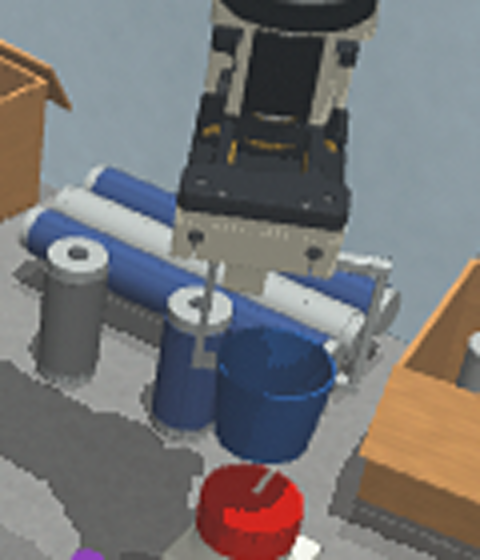

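```bash
python3 - <<'E'
from h import *
s,A=st(); p=s["eef_pos"]; print(p,s["width"])
print(atz("top",(240,246),.21), atz("top",(213,293),.21))
for W in ([.4576,.2461,.311],[.4576,.2461,.242],[.5317,.2349,.242]): print(shift(W,A,p))
E
python3 -c "
import sys;sys.path.insert(0,'.')
from h import *
f=cv2.imread('pics/side0.png')[:,:,::-1];print(atz('side',(203,176),.21))"
```

```text
[ 0.54804667 -0.18781271  0.31067628] 0.007132889654942798
[0.28595732 0.24951867 0.21      ] [0.14133634 0.33665221 0.21      ]
[ 1.000e-04 -4.276e-01 -1.167e-01]
[ 0.0691 -0.4275 -0.1168]
[ 0.069  -0.3839 -0.1777]
[0.26577934 0.27105463 0.21      ]
```

>>> {"api": "jog_arm", "payload": {"motion": [{"dx": 0, "dy": -0.01, "dz": -0.003, "twist": 1}, {"dx": 0, "dy": -0.03, "dz": -0.008, "twist": 3}, {"dx": 0, "dy": -0.058, "dz": -0.016, "twist": 5}, {"dx": 0, "dy": -0.088, "dz": -0.024, "twist": 8}, {"dx": 0, "dy": -0.118, "dz": -0.032, "twist": 11}, {"dx": 0, "dy": -0.148, "dz": -0.04, "twist": 14}, {"dx": 0, "dy": -0.178, "dz": -0.049, "twist": 17}, {"dx": 0, "dy": -0.208, "dz": -0.057, "twist": 20}, {"dx": 0, "dy": -0.238, "dz": -0.065, "twist": 23}, {"dx": 0, "dy": -0.268, "dz": -0.073, "twist": 26}, {"dx": 0, "dy": -0.298, "dz": -0.081, "twist": 29}, {"dx": 0, "dy": -0.328, "dz": -0.09, "twist": 31}, {"dx": 0, "dy": -0.358, "dz": -0.098, "twist": 33}, {"dx": 0, "dy": -0.386, "dz": -0.105, "twist": 34.5}, {"dx": 0, "dy": -0.408, "dz": -0.111, "twist": 35.6}, {"dx": 0, "dy": -0.422, "dz": -0.115, "twist": 35.6}, {"dx": 0, "dy": -0.4276, "dz": -0.1167, "twist": 35.6}, {"dx": 0, "dy": -0.4276, "dz": -0.1167, "twist": 35.6}, {"dx": 0, "dy": -0.4276, "dz": -0.1167, "twist": 35.6}, {"dx": 0, "dy": -0.4276, "dz": -0.1167, "twist": 35.6}]}}

```text
t: 6.23
eef_pos: [0.4582, 0.2449, 0.3114]
ee_rot: [1.119, 1.57, -2.172]
force: [-0.4, -0.1, -1.9]
width: 0.0073
```

>>> {"api": "jog_arm", "payload": {"motion": [{"dx": 0.015, "dy": 0, "dz": 0, "twist": 0}, {"dx": 0.04, "dy": 0, "dz": 0, "twist": 0}, {"dx": 0.06, "dy": 0, "dz": 0, "twist": 0}, {"dx": 0.066, "dy": 0, "dz": 0, "twist": 0}, {"dx": 0.066, "dy": 0, "dz": 0, "twist": 0}, {"dx": 0.066, "dy": 0, "dz": 0, "twist": 0}]}}

```text
t: 6.73
eef_pos: [0.4587, 0.2454, 0.2464]
ee_rot: [-3.094, 1.57, -0.102]
force: [-0.8, -0.4, -1.0]
width: 0.0071
```

Run:
```python
from h import *
s,A=st();p=s["eef_pos"];print(s["t"],p,s["q"],s["width"],s["force"],s["moment"]); print("zhead",np.arctan2(A[1,2],A[0,2]))
print(shift([.5317,.2349,.245],A,p))
for n in("side","top"):
    f=arm.grab_frame(n); cv2.imwrite(f"pics/{n}5.png",f[:,:,::-1]); 
    if n=="side": crop(0,f,240,90,380,220,4.5,"pics/i1.png")
    else: crop(0,f,210,110,310,210,6,"pics/i2.png")
```

```text
6.7333 [0.45869765 0.24543315 0.24643842] [ 8.69385230e-01  9.63311578e-02 -3.12399294e-01  7.03575116e-04
 -1.16162492e+00 -1.01950718e+00] 0.007115289752118987 [-0.77123783 -0.42808857 -0.95541803] [ 0.16045153 -0.12066211 -0.0355333 ]
zhead 2.9917504616901067
[ 0.0015 -0.0005 -0.0738]
```

View pics/i1.png

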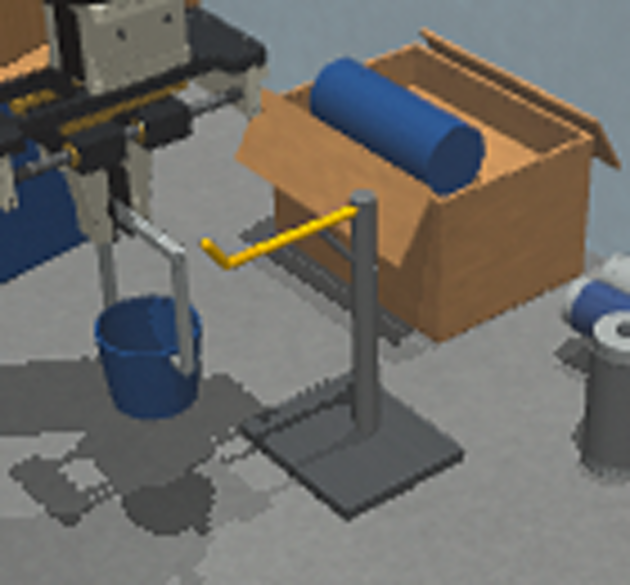

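View pics/i2.png

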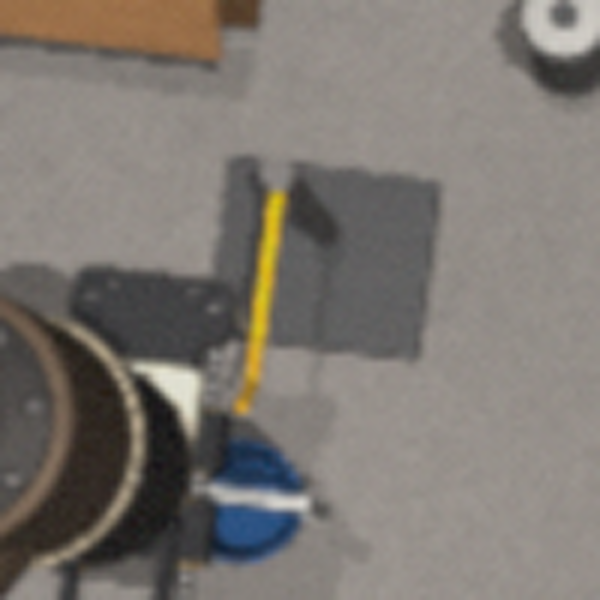

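>>> {"api": "jog_arm", "payload": {"motion": [{"dx": 0, "dy": 0, "dz": -0.008, "twist": 0}, {"dx": 0, "dy": 0, "dz": -0.022, "twist": 0}, {"dx": 0, "dy": 0, "dz": -0.04, "twist": 0}, {"dx": 0, "dy": 0, "dz": -0.058, "twist": 0}, {"dx": 0, "dy": 0, "dz": -0.07, "twist": 0}, {"dx": 0, "dy": 0, "dz": -0.076, "twist": 0}, {"dx": 0, "dy": 0, "dz": -0.076, "twist": 0}, {"dx": 0, "dy": 0, "dz": -0.076, "twist": 0}, {"dx": 0.015, "dy": 0, "dz": -0.076, "twist": 0}, {"dx": 0.03, "dy": 0, "dz": -0.076, "twist": 0}, {"dx": 0.036, "dy": 0, "dz": -0.076, "twist": 0}, {"dx": 0.036, "dy": 0, "dz": -0.076, "twist": 0}, {"dx": 0.036, "dy": 0, "dz": -0.076, "twist": 0}]}}

```text
t: 7.92
eef_pos: [0.533, 0.2347, 0.21]
ee_rot: [2.057, 1.57, -1.233]
force: [0.9, 1.2, -1.8]
width: 0.0069
```

Run:
```python
from h import *
s,A=st();p=s["eef_pos"];print(s["t"],p,s["width"],s["force"],s["moment"])
for n in("side","top"):
    f=arm.grab_frame(n); cv2.imwrite(f"pics/{n}6.png",f[:,:,::-1]); 
    if n=="side": crop(0,f,260,100,380,220,5,"pics/j1.png")
    else: crop(0,f,210,110,310,210,6,"pics/j2.png")
```

```text
7.9167 [0.53298079 0.23466674 0.20999737] 0.006895414707931156 [ 0.87642757  1.16015431 -1.77027695] [ 0.13185973 -0.07195124 -0.04332259]
```

View pics/j1.png

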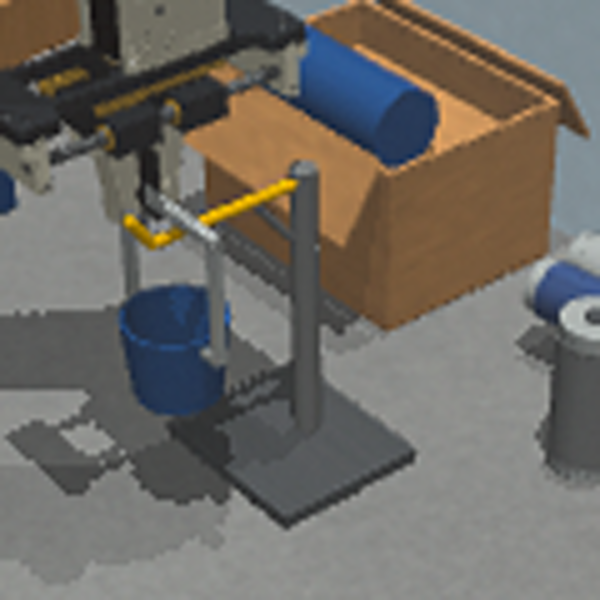

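View pics/j2.png

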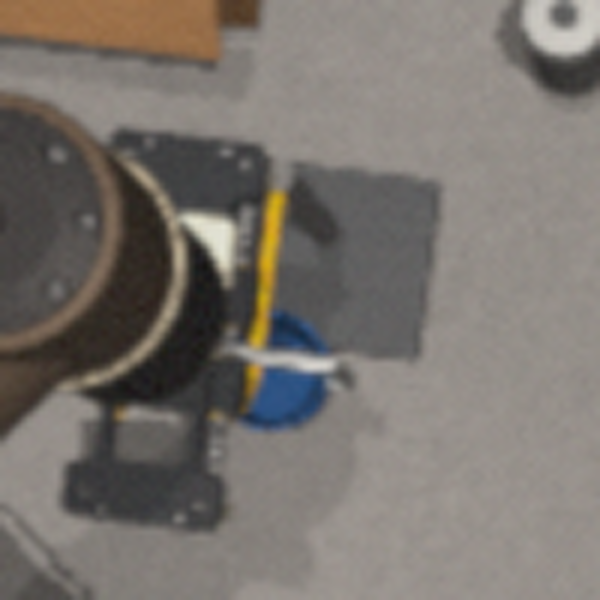

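>>> {"api": "jog_arm", "payload": {"motion": [{"dx": 0.004, "dy": 0, "dz": 0, "twist": 0}, {"dx": 0.007, "dy": 0, "dz": 0, "twist": 0}, {"dx": 0.009, "dy": 0, "dz": 0, "twist": 0}, {"dx": 0.009, "dy": 0, "dz": 0, "twist": 0}, {"dx": 0.009, "dy": 0, "dz": 0, "twist": 0}]}}

```text
t: 8.43
eef_pos: [0.5332, 0.2345, 0.2005]
ee_rot: [1.023, 1.571, -2.268]
force: [-0.3, 0.0, -2.4]
width: 0.0071
```

>>> {"api": "jog_arm", "payload": {"motion": [{"dx": 0.001, "dy": 0, "dz": 0, "twist": 0}, {"dx": 0.001, "dy": 0, "dz": 0, "twist": 0}, {"dx": 0.001, "dy": 0, "dz": 0, "twist": 0}]}}

```text
t: 8.68
eef_pos: [0.5334, 0.2346, 0.1999]
ee_rot: [-2.628, 1.57, 0.364]
force: [-1.0, -0.0, 1.2]
width: 0.0072
```

>>> {"api": "jog_arm", "payload": {"motion": [{"dx": 0.001, "dy": 0, "dz": 0, "twist": 0}, {"dx": 0.001, "dy": 0, "dz": 0, "twist": 0}, {"dx": 0.001, "dy": 0, "dz": 0, "twist": 0}, {"dx": 0.001, "dy": 0, "dz": 0, "twist": 0}, {"dx": 0.001, "dy": 0, "dz": 0, "twist": 0}], "gripper": 0.03}}

```text
t: 9.1
eef_pos: [0.5332, 0.2345, 0.1985]
ee_rot: [0.765, 1.571, -2.526]
force: [-1.0, 0.4, -0.1]
width: 0.0292
```

Run:
```python
from h import *
s,A=st();p=s["eef_pos"];print(s["t"],p,s["width"],s["force"],s["moment"])
for n in("side",):
    f=arm.grab_frame(n); cv2.imwrite(f"pics/{n}7.png",f[:,:,::-1]); 
    crop(0,f,260,100,380,220,5,"pics/k1.png")
```

```text
9.1 [0.53322124 0.23453865 0.19851036] 0.029189864855708753 [-0.95891922  0.44693473 -0.09969814] [ 0.10027971 -0.0886891   0.06046242]
```

View pics/k1.png

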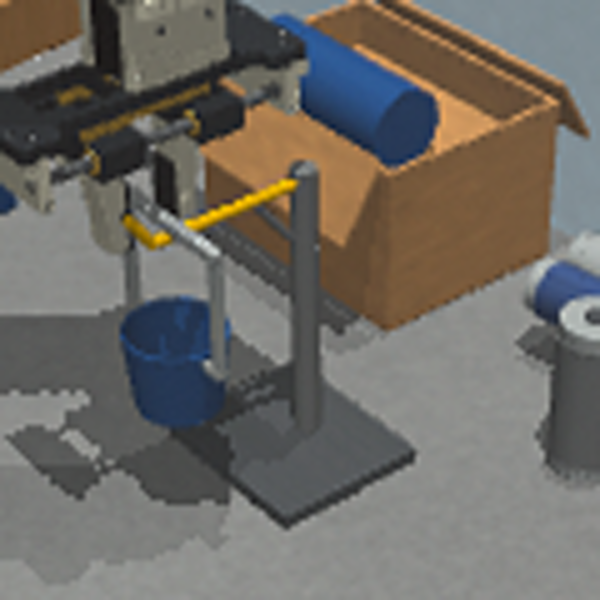

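>>> {"api": "jog_arm", "payload": {"motion": [{"dx": -0.01, "dy": 0, "dz": 0, "twist": 0}, {"dx": -0.035, "dy": 0, "dz": 0, "twist": 0}, {"dx": -0.07, "dy": 0, "dz": 0, "twist": 0}, {"dx": -0.105, "dy": 0, "dz": 0, "twist": 0}, {"dx": -0.13, "dy": 0, "dz": 0, "twist": 0}, {"dx": -0.13, "dy": 0, "dz": 0, "twist": 0}, {"dx": -0.13, "dy": 0, "dz": 0, "twist": 0}]}}

```text
t: 9.73
eef_pos: [0.5338, 0.2349, 0.3312]
ee_rot: [-2.298, 1.567, 0.694]
force: [-0.7, 0.4, -0.8]
width: 0.0298
```

Run:
```python
from h import *
s,A=st();p=s["eef_pos"];print(s["t"],p,s["width"],s["force"],s["q"],np.arctan2(A[1,2],A[0,2]));print(np.round(A,4))
for n in("side","top"):
    f=arm.grab_frame(n); cv2.imwrite(f"pics/{n}8.png",f[:,:,::-1]); 
    if n=="side": crop(0,f,260,100,380,220,5,"pics/l1.png"); crop(0,f,370,180,460,280,6,"pics/l2.png")
    else: crop(0,f,340,120,420,190,9,"pics/l3.png")
```

```text
9.7333 [0.53375425 0.23492381 0.33123889] 0.02980885784796025 [-0.65854554  0.42093843 -0.75720762] [ 7.49911838e-01  1.59012724e-01 -4.64411589e-02  2.44853807e-04
 -1.36105590e+00 -8.99247559e-01] 2.992302823095795
[[ 0.0033 -0.1487 -0.9889]
 [ 0.0027 -0.9889  0.1487]
 [-1.     -0.0032 -0.0029]]
```

View pics/l1.png

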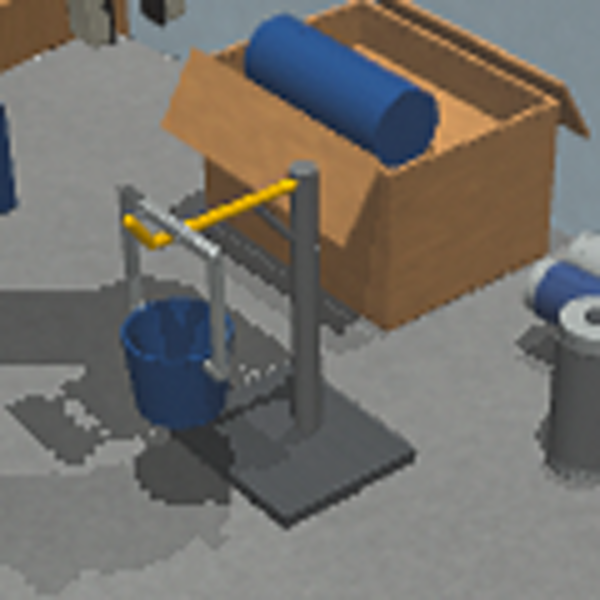

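View pics/l2.png

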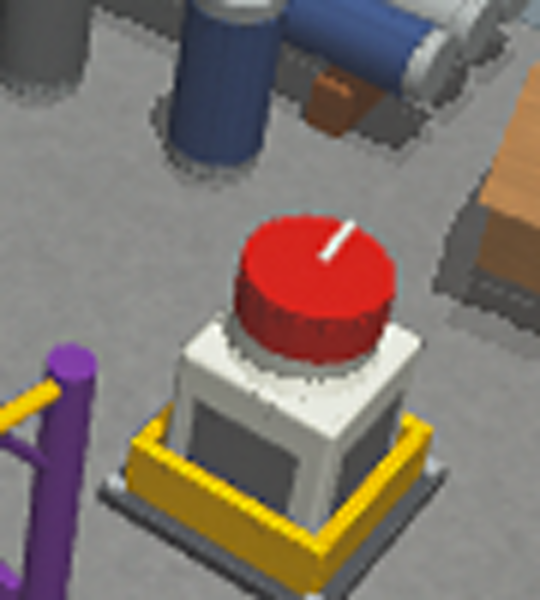

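View pics/l3.png

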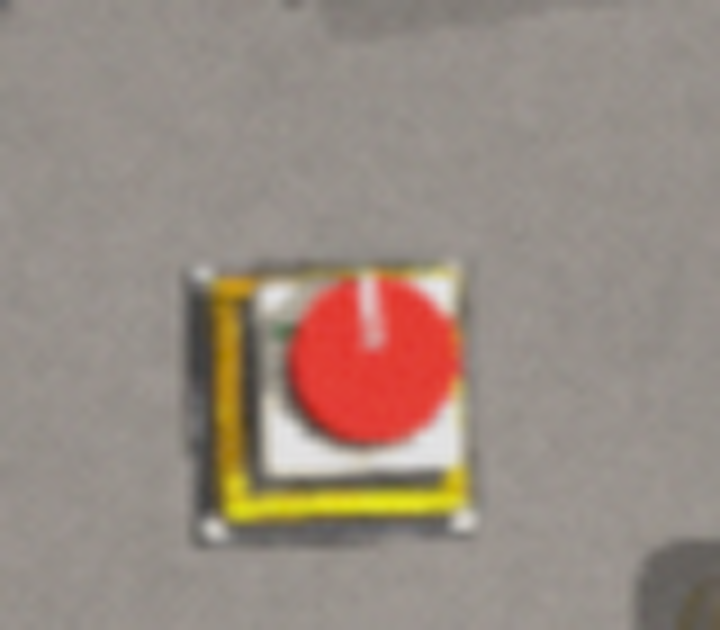

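```bash
cat > cap.py <<'E'
from h import *
def mask(n,f):
    r,g,b=[f[:,:,i].astype(int) for i in range(3)]
    m=((r>110)&(r>2.2*g)&(r>2.2*b)).astype(np.uint8)
    k,l,s,c=cv2.connectedComponentsWithStats(m)
    P=proj(n,[[.5585,-.2135,.13]])[0]
    i=[j for j in range(1,k) if s[j,4]>40 and np.hypot(*(c[j]-P))<40]
    i=max(i,key=lambda j:s[j,4]); q=np.argwhere(l==i)[:,::-1].astype(np.int32)
    h=cv2.convexHull(q); m2=np.zeros(f.shape[:2],np.uint8); cv2.fillConvexPoly(m2,h,1)
    M=cv2.moments(m2,True); return np.array([M['m10']/M['m00'],M['m01']/M['m00']]),M['m00'],m2
def model(n,x,y,z0=.114,r=.0313):
    a=np.linspace(0,2*np.pi,60)
    P=[[x+r*np.cos(t),y+r*np.sin(t),z] for t in a for z in(z0,z0+.026)]
    h=cv2.convexHull(proj(n,P).astype(np.float32)); M=cv2.moments(h); return np.array([M['m10']/M['m00'],M['m01']/M['m00']]),M['m00']
def fitcap(fr,z0=None):
    obs={n:mask(n,f) for n,f in fr.items()}
    def res(v): return np.concatenate([model(n,v[0],v[1],v[2] if z0 is None else z0)[0]-o[0] for n,o in obs.items()])
    s=least_squares(res,[.5585,-.2135,.114] if z0 is None else [.5585,-.2135]); print("cap",s.x,"res",np.round(s.fun,2),[ (o[1],model(n,s.x[0],s.x[1])[1]) for n,o in obs.items()]); return s.x,obs
def stripe(fr,obs,c,z):
    for n,f in fr.items():
        m=obs[n][2]; mm=f.astype(int).min(2); q=np.argwhere((mm>110)&(m>0))[:,::-1]
        W=np.array([atz(n,u,z) for u in q])
        if len(W)<3: continue
        d=W.mean(0)[:2]-c[:2]; print(n,len(q),"stripe ang",np.arctan2(d[1],d[0]),"r",np.hypot(*d))
E
python3 - <<'E'
from cap import *
fr={n:cv2.imread(f"pics/{n}8.png")[:,:,::-1] for n in("side","top")}
x,o=fitcap(fr); stripe(fr,o,x,.14)
x,o=fitcap(fr,.114);stripe(fr,o,x,.14)
E
```

```text
cap [ 0.5593851  -0.21522146  0.11575714] res [-0.65  0.06  0.68 -0.48] [(518.0, 548.3580632060766), (270.0, 298.79867887240835)]
side 17 stripe ang 0.14649072756255924 r 0.020105030663133305
top 19 stripe ang 0.14512928790979113 r 0.010320495695408275
cap [ 0.559942   -0.21501594] res [-0.71  0.41  0.55 -0.58] [(518.0, 547.7983998463023), (270.0, 298.80117200315)]
side 17 stripe ang 0.1402403937718315 r 0.019524480760712355
top 19 stripe ang 0.1325192881743816 r 0.009740505514692363
```

>>> {"api": "jog_arm", "payload": {"motion": [{"dx": 0, "dy": 0.012, "dz": -0.003, "twist": 1}, {"dx": 0, "dy": 0.035, "dz": -0.007, "twist": 3}, {"dx": 0, "dy": 0.07, "dz": -0.015, "twist": 5}, {"dx": 0, "dy": 0.107, "dz": -0.022, "twist": 7}, {"dx": 0, "dy": 0.145, "dz": -0.03, "twist": 9}, {"dx": 0, "dy": 0.183, "dz": -0.038, "twist": 11}, {"dx": 0, "dy": 0.221, "dz": -0.046, "twist": 13}, {"dx": 0, "dy": 0.259, "dz": -0.054, "twist": 15}, {"dx": 0, "dy": 0.297, "dz": -0.062, "twist": 17}, {"dx": 0, "dy": 0.335, "dz": -0.07, "twist": 19}, {"dx": 0, "dy": 0.373, "dz": -0.078, "twist": 21}, {"dx": 0, "dy": 0.408, "dz": -0.086, "twist": 21.8}, {"dx": 0, "dy": 0.43, "dz": -0.09, "twist": 21.8}, {"dx": 0, "dy": 0.4408, "dz": -0.0925, "twist": 21.8}, {"dx": 0, "dy": 0.4408, "dz": -0.0925, "twist": 21.8}, {"dx": 0, "dy": 0.4408, "dz": -0.0925, "twist": 21.8}, {"dx": 0, "dy": 0.4408, "dz": -0.0925, "twist": 21.8}], "gripper": 0.0876}}

```text
t: 11.25
eef_pos: [0.5588, -0.2146, 0.3281]
ee_rot: [0.241, 1.57, 2.853]
force: [-0.4, -0.0, -0.1]
width: 0.0878
```

Run:
```python
from cap import *
s,A=st();p=s["eef_pos"];print(s["t"],p,s["width"],s["force"],s["moment"],s["q"],np.arctan2(A[1,2],A[0,2]));print(np.round(A,4))
print(shift([.5597,-.2148,.119],A,p),shift([.5597,-.2148,.145],A,p))
f=arm.grab_frame("side"); cv2.imwrite("pics/side9.png",f[:,:,::-1]); crop(0,f,350,120,480,270,4,"pics/m1.png")
```

```text
11.25 [ 0.55883716 -0.21455485  0.32808841] 0.08779375455550392 [-0.42457674 -0.02698225 -0.11939504] [ 0.12922808 -0.09545718  0.01012757] [-4.05661041e-02  1.89869665e-01 -1.52206830e-02 -2.37304059e-04
 -1.36662334e+00 -4.89085101e-01] 2.6118931226773863
[[-9.000e-04 -5.053e-01 -8.630e-01]
 [ 3.000e-04 -8.630e-01  5.053e-01]
 [-1.000e+00  2.000e-04  9.000e-04]]
[ 0.2091 -0.0003 -0.0011] [ 0.1831 -0.0003 -0.001 ]
```

View pics/m1.png

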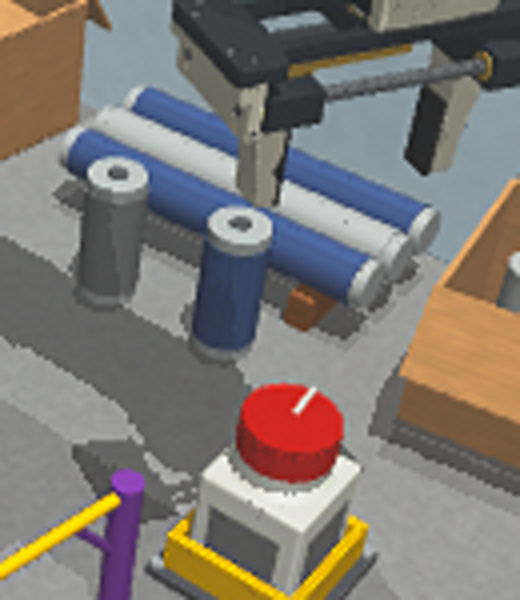

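>>> {"api": "jog_arm", "payload": {"motion": [{"dx": 0.015, "dy": 0, "dz": 0, "twist": 0}, {"dx": 0.045, "dy": 0, "dz": -0.001, "twist": 0}, {"dx": 0.08, "dy": 0, "dz": -0.001, "twist": 0}, {"dx": 0.115, "dy": 0, "dz": -0.001, "twist": 0}, {"dx": 0.14, "dy": 0, "dz": -0.001, "twist": 0}, {"dx": 0.155, "dy": 0, "dz": -0.001, "twist": 0}, {"dx": 0.16, "dy": 0, "dz": -0.001, "twist": 0}, {"dx": 0.16, "dy": 0, "dz": -0.001, "twist": 0}]}}

```text
t: 11.97
eef_pos: [0.5596, -0.2146, 0.1676]
ee_rot: [0.454, 1.569, 3.068]
force: [0.3, 0.6, -0.2]
width: 0.0877
```

Run:
```python
from cap import *
s,A=st();p=s["eef_pos"];print(s["t"],p,s["width"],s["force"])
f=arm.grab_frame("side"); cv2.imwrite("pics/side10.png",f[:,:,::-1]); crop(0,f,370,140,470,270,4.5,"pics/n1.png")
z=A[:,2]; print(proj("side",[p-[0,0,.011]+z*.044,p-[0,0,.011]-z*.044])); print(shift([.5597,-.2148,.119],A,p))
```

```text
11.9667 [ 0.55955078 -0.21459346  0.16756735] 0.0876792342257354 [ 0.31470755  0.56630263 -0.21600677]
[[406.93913664 222.85511107]
 [439.31353993 215.40664049]]
[ 0.0486  0.0001 -0.0003]
```

View pics/n1.png

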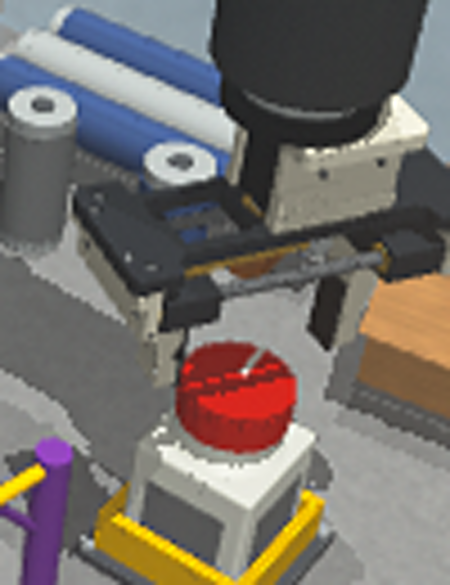

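>>> {"api": "jog_arm", "payload": {"motion": [{"dx": 0.015, "dy": 0, "dz": 0, "twist": 0}, {"dx": 0.035, "dy": 0, "dz": 0, "twist": 0}, {"dx": 0.048, "dy": 0, "dz": 0, "twist": 0}, {"dx": 0.048, "dy": 0, "dz": 0, "twist": 0}, {"dx": 0.048, "dy": 0, "dz": 0, "twist": 0}]}}

```text
t: 12.43
eef_pos: [0.5607, -0.2155, 0.1218]
ee_rot: [-3.025, 1.57, -0.413]
force: [0.5, -0.7, 0.2]
width: 0.0873
```

>>> {"api": "jog_arm", "payload": {"motion": [{"dx": 0, "dy": 0, "dz": 0, "twist": 0}, {"dx": 0, "dy": 0, "dz": 0, "twist": 0}, {"dx": 0, "dy": 0, "dz": 0, "twist": 0}, {"dx": 0, "dy": 0, "dz": 0, "twist": 0}, {"dx": 0, "dy": 0, "dz": 0, "twist": 0}, {"dx": 0, "dy": 0, "dz": 0, "twist": 0}, {"dx": 0, "dy": 0, "dz": 0, "twist": 0}, {"dx": 0, "dy": 0, "dz": 0, "twist": 0}], "gripper": 0.05, "newtons": 58}}

```text
t: 13.1
eef_pos: [0.5593, -0.2153, 0.1211]
ee_rot: [0.131, 1.57, 2.742]
force: [-4.0, 2.8, 5.6]
width: 0.0617
```

Run:
```python
from cap import *
s,A=st();p=s["eef_pos"];print(s["t"],p,s["width"],s["force"],s["moment"],s["q"],np.arctan2(A[1,2],A[0,2]))
f=arm.grab_frame("side"); cv2.imwrite("pics/side11.png",f[:,:,::-1]); crop(0,f,370,140,470,270,4.5,"pics/o1.png")
```

```text
13.1 [ 0.55934018 -0.2153459   0.12105381] 0.061741018457103385 [-4.00147345  2.84252348  5.58804488] [1.19422059 1.33544401 0.02113583] [-4.19836883e-02  3.35094813e-01 -3.10082060e-01 -4.09282774e-04
 -9.26496466e-01 -4.87610799e-01] 2.611752135063588
```

View pics/o1.png

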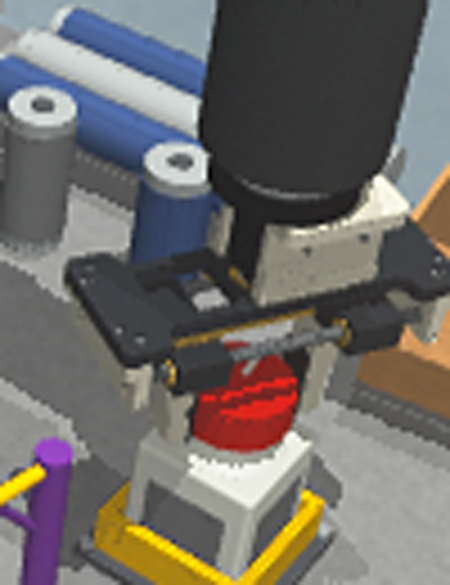

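>>> {"api": "jog_arm", "payload": {"motion": [{"dx": 0, "dy": 0, "dz": 0, "twist": -2}, {"dx": 0, "dy": 0, "dz": 0, "twist": -4}, {"dx": 0, "dy": 0, "dz": 0, "twist": -6}, {"dx": 0, "dy": 0, "dz": 0, "twist": -8}, {"dx": 0, "dy": 0, "dz": 0, "twist": -10}, {"dx": 0, "dy": 0, "dz": 0, "twist": -12}]}}

```text
t: 13.65
eef_pos: [0.5601, -0.2158, 0.121]
ee_rot: [-3.11, 1.57, -0.287]
force: [-1.2, -0.9, 1.5]
width: 0.0616
```

Run:
```python
from cap import *
s,A=st();p=s["eef_pos"];print(s["t"],p,s["width"],s["force"],s["moment"],s["joint_efforts"],np.arctan2(A[1,2],A[0,2]))
f=arm.grab_frame("side"); cv2.imwrite("pics/side12.png",f[:,:,::-1]); crop(0,f,370,140,470,270,4.5,"pics/p1.png")
```

```text
13.65 [ 0.5601399  -0.21577673  0.12101575] 0.06162016128299342 [-1.23353151 -0.88774097  1.4791557 ] [ 0.15397833  0.11381575 -0.16387317] [  0.24702268 -50.8614707   24.65214372   5.91903225   0.21456249
  -0.48518529] 2.8226145447553614
```

View pics/p1.png

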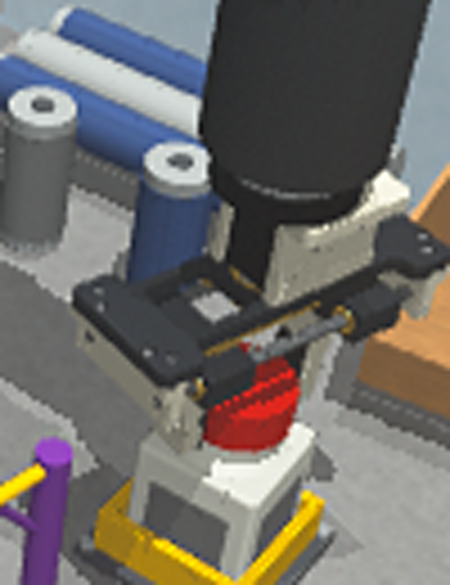

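>>> {"api": "jog_arm", "payload": {"motion": [{"dx": 0, "dy": 0, "dz": 0, "twist": -2}, {"dx": 0, "dy": 0, "dz": 0, "twist": -4}, {"dx": 0, "dy": 0, "dz": 0, "twist": -6}, {"dx": 0, "dy": 0, "dz": 0, "twist": -8}, {"dx": 0, "dy": 0, "dz": 0, "twist": -10}, {"dx": 0, "dy": 0, "dz": 0, "twist": -12}, {"dx": 0, "dy": 0, "dz": 0, "twist": -14}, {"dx": 0, "dy": 0, "dz": 0, "twist": -16}]}}

```text
t: 14.37
eef_pos: [0.5605, -0.2157, 0.121]
ee_rot: [3.036, 1.57, -0.146]
force: [-0.1, 1.1, 3.4]
width: 0.0616
```

Run:
```python
from cap import *
s,A=st();p=s["eef_pos"];print(s["t"],p,s["width"],s["force"],s["moment"],s["joint_efforts"],np.arctan2(A[1,2],A[0,2]))
```

```text
14.3667 [ 0.56050095 -0.21571979  0.12104303] 0.06157794375658962 [-0.11456403  1.13424586  3.42959786] [ 0.27188357 -0.16921408 -0.18516855] [ 1.03035584e-02 -5.07027912e+01  2.41771853e+01  5.89489236e+00
 -5.31617948e-02 -5.19302376e-01] 3.1011838438732293
```

>>> {"api": "jog_arm", "payload": {"motion": [{"dx": 0, "dy": 0, "dz": 0, "twist": -2}, {"dx": 0, "dy": 0, "dz": 0, "twist": -4}, {"dx": 0, "dy": 0, "dz": 0, "twist": -6}, {"dx": 0, "dy": 0, "dz": 0, "twist": -8}, {"dx": 0, "dy": 0, "dz": 0, "twist": -10}]}}

```text
t: 14.78
eef_pos: [0.5606, -0.2156, 0.1216]
ee_rot: [2.918, 1.569, -0.089]
force: [-3.0, 2.5, 8.5]
width: 0.0613
```

Run:
```python
from cap import *
s,A=st();p=s["eef_pos"];print(s["t"],p,s["width"],s["force"],s["moment"],s["joint_efforts"],np.arctan2(A[1,2],A[0,2]))
```

```text
14.7833 [ 0.56063645 -0.21556955  0.12155765] 0.06129922922891724 [-2.96277868  2.47283763  8.54952049] [ 1.00276088  0.84392188 -0.0922075 ] [ -0.99202462 -47.68695474  23.33363593   5.81818342   0.7361654
  -0.59174046] -3.00718293203552
```

>>> {"api": "jog_arm", "payload": {"motion": [{"dx": 0, "dy": 0, "dz": 0, "twist": -2}, {"dx": 0, "dy": 0, "dz": 0, "twist": -4}, {"dx": 0, "dy": 0, "dz": 0, "twist": -6}, {"dx": 0, "dy": 0, "dz": 0, "twist": -8}, {"dx": 0, "dy": 0, "dz": 0, "twist": -10}, {"dx": 0, "dy": 0, "dz": 0, "twist": -12}]}}

```text
t: 15.28
eef_pos: [0.5604, -0.2158, 0.1217]
ee_rot: [2.41, 1.569, -0.387]
force: [-2.1, 0.5, 7.3]
width: 0.0614
```

Run:
```python
from cap import *
s,A=st();p=s["eef_pos"];print(s["t"],p,s["width"],s["force"],s["moment"],s["joint_efforts"],np.arctan2(A[1,2],A[0,2]))
f=arm.grab_frame("side"); cv2.imwrite("pics/side13.png",f[:,:,::-1]); crop(0,f,370,140,470,270,4.5,"pics/q1.png")
f=arm.grab_frame("top"); cv2.imwrite("pics/top13.png",f[:,:,::-1]); crop(0,f,340,120,420,190,9,"pics/q2.png")
```

```text
15.2833 [ 0.56041724 -0.21581917  0.12165594] 0.061408104838112154 [-2.05317685  0.51629632  7.27610443] [ 0.52794338  0.6338666  -0.09670848] [-5.34895385e-03 -4.84345865e+01  2.38879967e+01  5.54248407e+00
  7.73423798e-01 -6.14882112e-01] -2.797633978918747
```

View pics/q1.png

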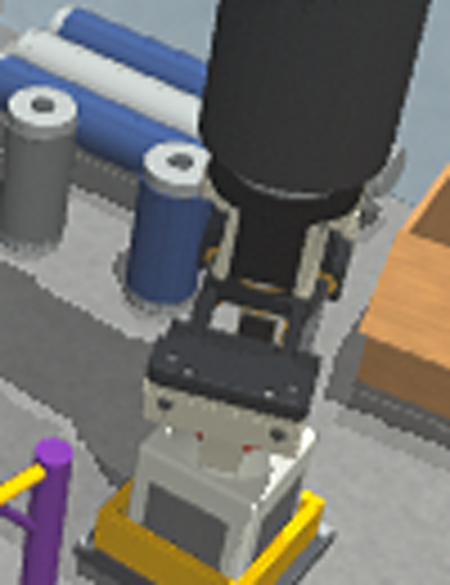

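View pics/q2.png

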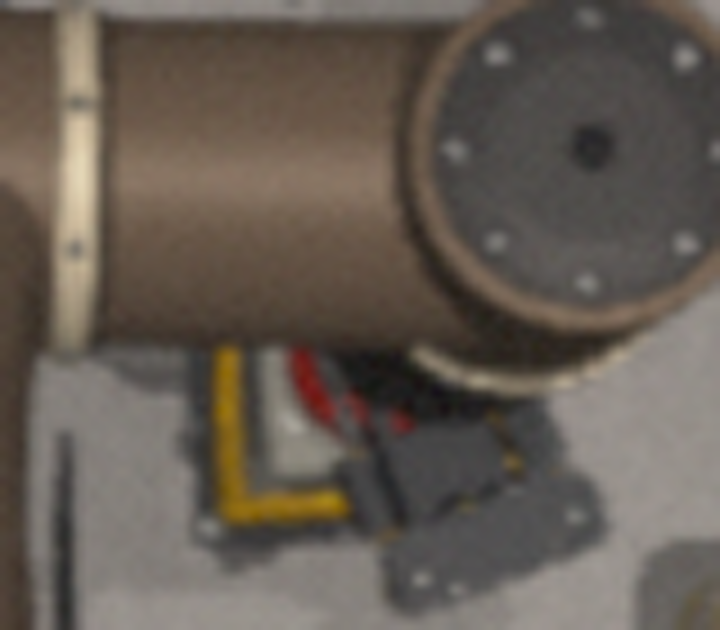

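>>> {"api": "jog_arm", "payload": {"motion": [{"dx": -0.001, "dy": 0, "dz": 0, "twist": 0}, {"dx": -0.002, "dy": 0, "dz": 0, "twist": 0}, {"dx": -0.004, "dy": 0, "dz": 0, "twist": 0}, {"dx": -0.005, "dy": 0, "dz": 0, "twist": 0}, {"dx": -0.005, "dy": 0, "dz": 0, "twist": 0}]}}

```text
t: 15.8
eef_pos: [0.5601, -0.2157, 0.1257]
ee_rot: [2.514, 1.571, -0.285]
force: [-0.3, -0.8, -0.1]
width: 0.0615
```

Run:
```python
from cap import *
s,A=st();p=s["eef_pos"];print(s["t"],p,s["width"],s["force"],s["moment"],np.arctan2(A[1,2],A[0,2]))
f=arm.grab_frame("side"); cv2.imwrite("pics/side14.png",f[:,:,::-1]); crop(0,f,370,140,470,270,4.5,"pics/r1.png")
```

```text
15.8 [ 0.56012847 -0.21566151  0.12574272] 0.06148184038697586 [-0.31835004 -0.78264284 -0.09935106] [ 0.0399716  -0.06591668 -0.00889559] -2.7988834091019466
```

View pics/r1.png

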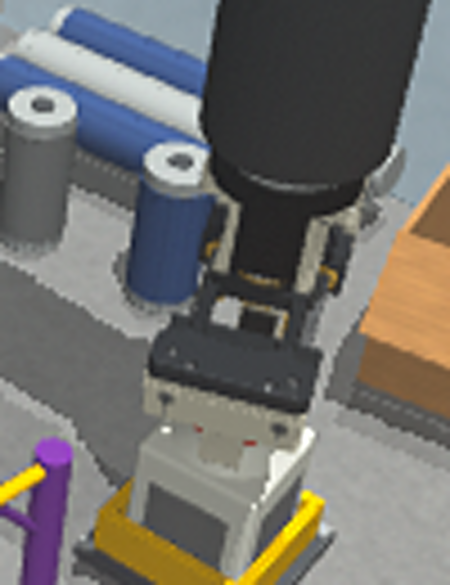

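>>> {"api": "jog_arm", "payload": {"motion": [{"dx": -0.002, "dy": 0, "dz": 0, "twist": 0}, {"dx": -0.005, "dy": 0, "dz": 0, "twist": 0}, {"dx": -0.009, "dy": 0, "dz": 0, "twist": 0}, {"dx": -0.013, "dy": 0, "dz": 0, "twist": 0}, {"dx": -0.017, "dy": 0, "dz": 0, "twist": 0}, {"dx": -0.021, "dy": 0, "dz": 0, "twist": 0}, {"dx": -0.025, "dy": 0, "dz": 0, "twist": 0}, {"dx": -0.027, "dy": 0, "dz": 0, "twist": 0}, {"dx": -0.027, "dy": 0, "dz": 0, "twist": 0}, {"dx": -0.027, "dy": 0, "dz": 0, "twist": 0}, {"dx": -0.027, "dy": 0, "dz": 0, "twist": 0}]}}

```text
t: 16.77
eef_pos: [0.5598, -0.2156, 0.1524]
ee_rot: [-0.658, 1.57, 2.827]
force: [-0.3, -0.9, -0.8]
width: 0.0615
```

Run:
```python
from cap import *
s,A=st();p=s["eef_pos"];print(s["t"],p,s["width"],s["force"],s["moment"],np.round(A,4))
f=arm.grab_frame("side"); cv2.imwrite("pics/side15.png",f[:,:,::-1]); crop(0,f,370,140,470,270,4.5,"pics/s1.png"); crop(0,f,260,100,380,220,5,"pics/s2.png")
f=arm.grab_frame("top"); cv2.imwrite("pics/top15.png",f[:,:,::-1])
```

```text
16.7667 [ 0.5598379  -0.21557816  0.15236403] 0.06149430585516139 [-0.3128216  -0.8907224  -0.84171477] [ 0.07634516 -0.01197203  0.00705577] [[-3.000e-04  3.362e-01 -9.418e-01]
 [ 1.000e-04 -9.418e-01 -3.362e-01]
 [-1.000e+00 -2.000e-04  2.000e-04]]
```

View pics/s1.png

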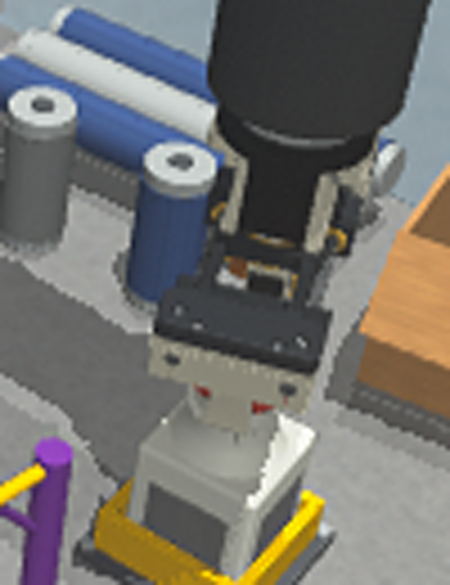

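View pics/side15.png

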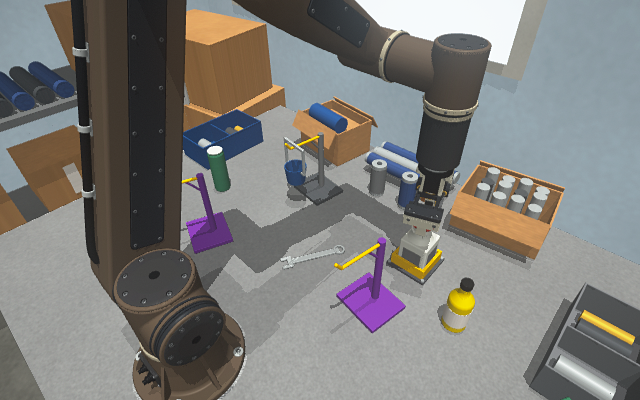

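View pics/top15.png

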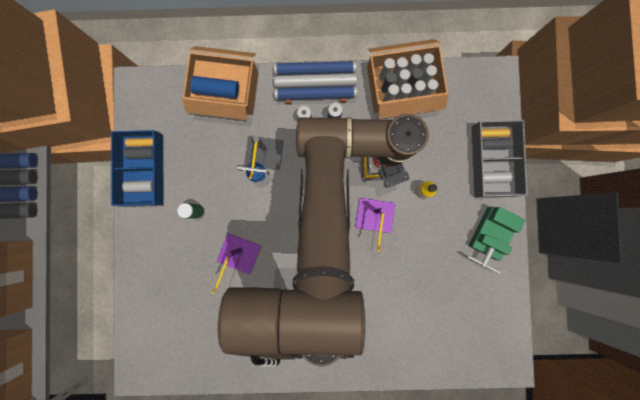

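Run:
```python
from station import arm
print(arm.job_done(),arm.get_state()["t"])
```

```text
the job is handed in; nothing more can be done
the job is handed in; nothing more can be done
```

I hung the pail on the yellow hook of the grey stand, then unscrewed the jar's cap and lifted it off. I handed in at about 17 s, still holding the cap.

- **Pail:** I pinched the handle about 28 mm from its centre, turned it to line up with the hook, brought it over the tip, lowered it and let go. The last side and top pictures show it still hanging.
- **Unscrewing:** I gripped the cap at 58 N and turned it about 50° counter-clockwise. That puts its stripe at roughly 1.0 rad from the jar's x. The upward force rose from about 3 N to 8.5 N between 0.6 and 0.8 rad, which fits the threads letting go and the seal lifting the cap.
- **Lifting:** I raised the cap about 31 mm, leaving its lower edge about 9 mm above the mouth. The wrist force in z stayed between -0.1 and -0.8 N, so the jar was not being pulled up. The pictures show the jar still in its holder and the cap moving up with the gripper.
- **Level and other objects:** The tool is vertical to within 0.001 rad. Nothing else on the bench looks moved; the wrench shows only in the side picture, because the arm hides it from above.

No check failed. However, the gripper hid the stripe after the turn, so I worked out the final cap angle from the tool's rotation and did not see it directly. The 9 mm clearance comes from the arm's measured height, not from a picture.

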